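# Spin-check a culture-dish turntable and brake it on its index

### The arm

A 7-joint arm with a two-finger parallel gripper is mounted at the origin on the work surface. World frame = base frame: x ahead of the robot, y to its left, z up, the work surface at z = 0. Lengths are in m, angles in rad, forces in N, time in s.
With the tool pointing down it reaches from about 0.425 to 0.925 m from the base axis. Payload 6.8 kg.
Tool frame: the origin (TCP) lies midway between the tips of the shut fingers; the grasp point (between the pads) lies 19 mm behind it; z points along the fingers, y is the direction in which the jaws open and shut (so a half turn about z gives the same grasp; the last joint's range is limited). The gripper opens to 85 mm and grips with 20 to 120 N. Pads are 22 mm wide; open, the fingers measure 114 mm over their backs; the gripper's body (76 mm by 85 mm) begins 54 mm behind the grasp point. The pads swing forward as they close: fully open they stand 13 mm farther back than shut.
Start: joints at [-1.327, 0.477, 0.022, 1.555, -0.011, 1.109, -0.083], TCP at [0.233, 0.634, 0.206] pointing down, gripper open.
Joint ranges: [-2.96, 2.96], [-0.34, 2.1], [-1.41, 1.46], [0.24, 2.44], [-1.37, 4.51], [0.17, 1.92], [-2.96, 2.96]. Speed limits (rad/s): [2.39, 2.39, 3.14, 3.14, 3.14, 3.14, 3.14].

### API

Orientations are given as a unit quaternion [w, x, y, z].
In Python, from station import bot, vision gives the robot as it stands.
- The arm moves only by the tool move_arm, never from a script. Its argument "increments" is text: rows parted by semicolons, each of 7 numbers parted by spaces: the opening, from 0 (shut) to 1 (fully open), then the shift along the world's x, y, z in mm, then the turn, a rotation vector about the world's x, y, z in rad. In form: grip x y z rx ry rz; .... A call has exactly 8 rows; each row shifts and turns the commanded pose from where the row before left it; what a row does not reach is not made up. A row lasts 1/8 s, in which the tool goes at most 62.5 mm and 10.7 degrees, less where a joint would pass 70% of its speed; a pose out of reach is approached as far as the arm can. A call with a gripper value outside its range is refused whole. The fingers move at their own pace and stop on an object; "newtons" is the grip in N (left out, the last holds). Time passes only in rows, so rows that do not move let the fingers close, or fill a call up. It gives the time, the measured TCP pose, the force and the opening at its end, in the units of the state.
- bot.get_obs(): the state, without advancing time (a new reading comes with each control period).
- vision.read_camera(name): name is "side" or "top"; returns (picture, depth): 480x640x3 uint8, red, green, blue; 480x640 float32, m along the optical axis (not along the pixel's ray), 0 where there is no reading.
- vision.calibration(name): a dict with "fx", "fy", "cx", "cy" (pixels), "k1" (the pictures are not rectified: a ray, as slopes to the right and down, at radius r is drawn at 1 + k1 r^2 times it, then the intrinsics apply), "R" (3x3) and "t" (3): a world point X has camera coordinates R X + t. Camera axes: x right, y down, z forward; pixel columns grow to the right and rows downward; lengths in m; the calibration is good to about 2 mm. A picture is of the moment at which its call begins. calibration takes no time and is no camera call.
- bot.hand_in(): hands the job in, once; it reports no verdict.
The state is a dict: "t": time; "q": joint angles; "joint_vel": joint speeds; "joint_torque": joint torques, N m; "eef_pos": TCP position; "tool_rot": TCP orientation; "contact_force": force on the tool from outside, world axes, zero at the start; "torque": the same for the moment, N m; "gripper_width": opening from 0.0 (shut) to 1.0 (fully open).
Only numpy, scipy, OpenCV 4.12 (cv2) and the standard library are available. Lean on these libraries where they do the work, as an engineer would, in place of code of your own. Each camera call takes 0.05 s, during which the arm holds its last target.

### The job

Check that the culture-dish turntable runs freely and bring it home: flick its rim with a fingertip so that it spins briskly, let it run untouched for at least three seconds, then brake it with a fingertip so that the red mark stops at the white index plate, within the width of that plate. Take your hand away with the disc standing still there; do not touch or lift the dish that rides on the disc, and leave the other things on the bench as they are.

Things in the scene. Friction and masses are not known exactly. Their poses are not given: they have to be found in the camera images.
- turntable: Hand turntable for culture dishes: white cast foot fixed to the bench, free-running disc on top. Origin: on the bench, on the disc's vertical axis. The foot (66 mm radius) hides under the disc but for a 20 mm wide arm along its -x that carries the index plate; yaw 0 points this arm at the robot.
- disc: Turning disc, aluminium with a grippy black rubber band round the rim: 150 mm diameter, 18 mm thick, about 1.1 kg, top 60 mm above the bench. Origin: centre of its underside. Flat on top from radius 39 mm to the rim; three 6 mm high studs at radius 35.5 mm keep the dish centred. A fingertip pressed on the rim and stroked along it drags it at the same speed.
- spindle (a joint): Disc angle, rad: 0 with the red mark at the index plate, growing counterclockwise from above; counts on over turns, no stops. Light ball bearing: it loses under 0.1 rad/s each second, so will not stop by itself in time; a few newtons at the rim or top brake it at once, and it stays where it stood. Brisk spin: over 0.8 rad/s, either way, all three seconds.
- red_mark (a point): Outer end of the red mark, on the top edge of the disc's rim (radius 75 mm, 60 mm above the bench). The mark is a 7 mm wide radial stripe, 27 mm long on the disc's top and running on down the rim.
- index_plate (a point): Top edge, middle, disc side, of the white index plate: fixed, upright, 20 mm wide (its y), from 83.5 to 95.5 mm from the axis, top 58 mm above the bench, with a thin black zero line. Its x axis points at the disc's axis. Home: the red mark's rim point within 10 mm either side of the plate's middle.
- dish: Covered clear culture dish with pale amber agar, 62 mm in diameter and 16 mm high, loose on the middle of the disc between the studs (60 to 76 mm above the bench), riding round with it. Origin: centre of its underside. Not to be touched.
- dish_stack: Two covered culture dishes stacked, 62 mm in diameter, 32 mm high, loose on the bench. Origin: centre of the underside. Leave alone.
- jar: Amber glass jar with blue cap, 44 mm in diameter, 65 mm high, loose on the bench. Origin: centre of the underside. Leave alone.
- forceps: Steel forceps lying on the bench, 126 mm long along their x, 14 mm wide, 9 mm high. Origin: middle, on the bench. Leave alone.
- foam_tray: White foam tray with three dishes in a black insert, 170 mm (its x) by 250 mm (its y), 65 mm high, loose on the bench to the robot's left. Origin: centre of the underside. Leave alone.
Not all that is in view belongs to the job. Leave any blue, orange or pink look-alike of the turntable alone.

How it is judged:
On the way, in this order (a step that is already met when the one before it is completed fails the run):
1. flicked, the disc runs untouched by the robot and faster than 0.8 rad/s for three seconds on end ((velocity of joint spindle above 0.8 rad/s or velocity of joint spindle below -0.8 rad/s) and contact force between each of the fingers, the arm and turntable below 0.05 N), for 3 s.
2. a fingertip is put to the running disc (contact force between the fingers and disc above 0.1 N).
At the end, for the whole second after the job is handed in: The disc stands still, the red mark's rim point within 10 mm to either side of the index plate's middle; the robot touches nothing; the dish is seated flat, within 5 mm of the disc's centre; dish stack, jar, forceps and foam tray are within 10 mm of where they stood (y of red_mark in the frame of index_plate between -0.01 and 0.01 m and horizontal distance between red_mark and index_plate below 0.03 m and velocity of joint spindle between -0.03 and 0.03 rad/s and contact force between each of the fingers, the arm and turntable below 0.05 N and horizontal distance between dish and disc below 0.005 m and z of dish in the frame of disc below 0.021 m and angle between dish's own z axis and vertical below 0.1 rad and distance of each of dish_stack, jar, forceps, foam_tray from where it was at the start of the episode below 0.01 m).
It fails at once if the dish on the disc is touched by the robot (contact force between any of the fingers, the arm and dish above 0.3 N).
It fails at once if the dish is lifted, tipped or pushed off its seat (not (horizontal distance between dish and disc below 0.005 m and z of dish in the frame of disc below 0.021 m and angle between dish's own z axis and vertical below 0.1 rad)).
It fails at once if a bystander (dish stack, jar, forceps, foam tray) is moved, lifted or tipped (distance of any of dish_stack, jar, forceps, foam_tray from where it was at the start of the episode above 0.01 m or angle between any of dish_stack, jar, forceps, foam_tray's own z axis and vertical above 0.15 rad).
It also fails if it takes over 46 s, if anything falls off the work surface, if the arm or the gripper's body presses on something with over 40 N, if the wrist force passes 120 N, or if a joint passes its speed limit or range.

## Working session

There is one attempt and no reset: what is moved stays moved. The work goes in short steps, Python scripts to look and compute and a tool call to move; the robot and the scene stay as the last step left them, time stands still between calls to the robot, and variables do not carry over. Pictures are saved under pics/ and viewed, and the job is handed in when it is done.

Besides the shell and the picture viewer there is one more tool, called in YAML: its name, and indented under it one key for each argument. move_arm: Moves the arm, as the interface text tells. Its arguments: {"type":"object","properties":{"increments":{"type":"string"},"newtons":{"type":"number"}},"required":["increments"]}

```bash
ls; mkdir -p pics; python3 - <<'E'
from station import bot, vision
import cv2
print(bot.get_obs())
for n in ("side","top"):
    p,d=vision.read_camera(n); cv2.imwrite(f"pics/{n}0.png",p[:,:,::-1])
    import numpy as np; np.save(f"{n}0_d.npy",d); np.save(f"{n}0_p.npy",p)
    print(n,vision.calibration(n))
E
```

```text
pics
{'t': 0.0, 'q': array([-1.32709243,  0.47779512,  0.02234196,  1.5564399 , -0.01152706,
        1.1092819 , -0.08310504]), 'joint_vel': array([-0.00026423,  0.00082146,  0.00093013,  0.00024225, -0.00066416,
       -0.00085281,  0.00033144]), 'joint_torque': array([ 8.00603743e-05, -5.96431446e+01,  1.60795480e+00, -2.81200737e+01,
        1.24143870e-02,  9.22142935e-03,  1.33849625e-05]), 'eef_pos': array([0.232393  , 0.63306601, 0.204834  ]), 'tool_rot': array([-1.02704031e-04,  1.74994876e-01,  9.84568934e-01, -8.92322146e-04]), 'contact_force': array([-0.74968467,  0.01940311,  0.29439675]), 'torque': array([-0.01427703,  0.00039253, -0.05770454]), 'gripper_width': 1.0012064902203914}
side {'fx': 564.1945597725312, 'fy': 564.1945597725312, 'cx': 320.79021362127764, 'cy': 231.03778847559866, 'k1': 0.0020102503797420086, 'R': array([[ 0.99762997, -0.06705373,  0.01543501],
       [-0.04360413, -0.78962847, -0.61203395],
       [ 0.05322708,  0.60991039, -0.79068085]]), 't': array([-0.59299481,  0.14056817,  1.24199976])}
top {'fx': 434.7319684032563, 'fy': 434.7319684032563, 'cx': 327.0168905013502, 'cy': 244.87075460869968, 'k1': -0.0334132348449635, 'R': array([[ 0.00788056, -0.99963209,  0.02595345],
       [-0.982399  , -0.01258344, -0.18637021],
       [ 0.18662822, -0.02402794, -0.98213673]]), 't': array([0.08013765, 0.57889931, 0.88796947])}
```

View pics/side0.png

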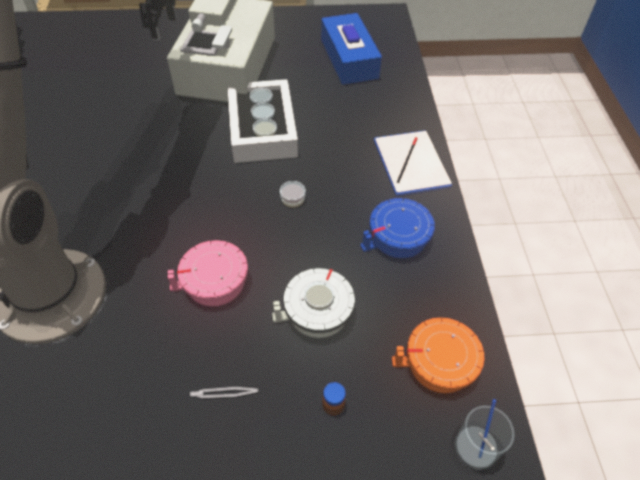

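View pics/top0.png

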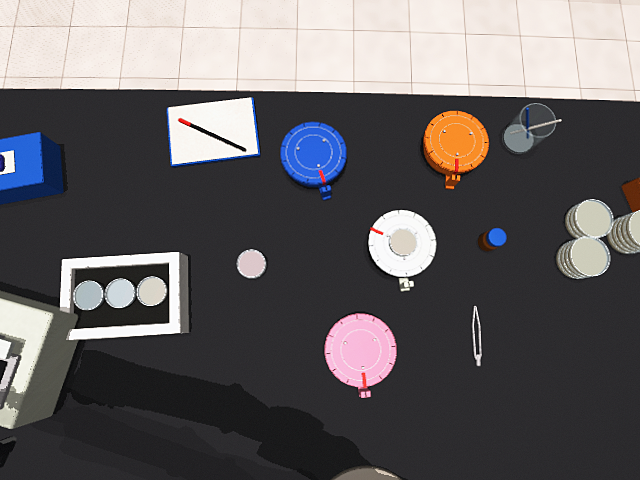

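The scene has four turntables. In the top view they are blue (314,155), orange (456,142), pink (360,350) and white (402,243). The white one carries the dish and has the white index plate at (405,284), so it fits the description. I'll enlarge it and measure it.

```bash
cat > h.py <<'E'
import numpy as np, cv2
from station import bot, vision
def proj(n,X):
    c=vision.calibration(n); X=np.atleast_2d(X); p=X@c['R'].T+c['t']; s=p[:,:2]/p[:,2:]
    r2=(s**2).sum(1,keepdims=True); s=s*(1+c['k1']*r2)
    return s*[c['fx'],c['fy']]+[c['cx'],c['cy']]
def ray(n,uv):
    c=vision.calibration(n); uv=np.atleast_2d(uv).astype(float); d=(uv-[c['cx'],c['cy']])/[c['fx'],c['fy']]
    s=d.copy()
    for _ in range(6): s=d/(1+c['k1']*(s**2).sum(1,keepdims=True))
    return np.c_[s,np.ones(len(s))]
def atz(n,uv,z):
    c=vision.calibration(n); r=ray(n,uv)@c['R']; o=-c['R'].T@c['t']
    return o+r*((z-o[2])/r[:,2])[:,None]
def cloud(n,d):
    c=vision.calibration(n); v,u=np.mgrid[:480,:640]; r=ray(n,np.c_[u.ravel(),v.ravel()])
    return ((r*d.reshape(-1,1)-c['t'])@c['R']).reshape(480,640,3)
def red(p):
    h=cv2.cvtColor(p,cv2.COLOR_RGB2HSV); return ((h[...,0]<8)|(h[...,0]>172))&(h[...,1]>110)&(h[...,2]>90)
E
python3 - <<'E'
from h import *
ims=[]
for n,(u,v) in (("side",(318,300)),("top",(402,250))):
    p=np.load(f"{n}0_p.npy"); d=np.load(f"{n}0_d.npy"); P=cloud(n,d)
    m=np.zeros((480,640),bool); m[v-60:v+60,u-60:u+60]=1
    m&=(d>0)&(abs(P[...,2]-.06)<.006)
    q=P[m][:,:2].astype(np.float32); (c,r)=cv2.minEnclosingCircle(q)
    print(n,"z",np.median(P[m][:,2]),"circ",c,r,len(q), "bench z",np.median(P[v+52:v+58,u-50:u-40,2]))
    mm=red(p); w=np.zeros_like(mm); w[v-60:v+60,u-60:u+60]=1; mm&=w
    X=atz(n,np.argwhere(mm)[:,::-1],.06); print("red",X.mean(0),len(X))
    ims.append(cv2.resize(p[v-60:v+60,u-60:u+60],(400,400),interpolation=cv2.INTER_CUBIC))
    if n=="top":
        for nm,uv,z in (("stack",(251,263),.032),("jar",(497,237),.065),("forceps",(477,336),.009),("plate",(405,283),.058)): print(nm,atz(n,uv,z))
cv2.imwrite("pics/crop0.png",np.hstack(ims)[:,:,::-1])
E
```

```text
side z 0.06015632143311935 circ (0.5727943778038025, -0.07825136929750443) 0.08537447452545166 2861 bench z -0.00028282775187451494
red [ 0.61044284 -0.01706768  0.06      ] 18
top z 0.06084969879932297 circ (0.574804425239563, -0.0773468092083931) 0.08538919687271118 2985 bench z 0.0012119031552621862
red [ 0.60984373 -0.01962338  0.06      ] 40
stack [[0.53955397 0.25181668 0.032     ]]
jar [[ 0.59803919 -0.28403305  0.065     ]]
forceps [[ 0.38540921 -0.24868895  0.009     ]]
plate [[ 0.49655353 -0.08073467  0.058     ]]
```

View pics/crop0.png

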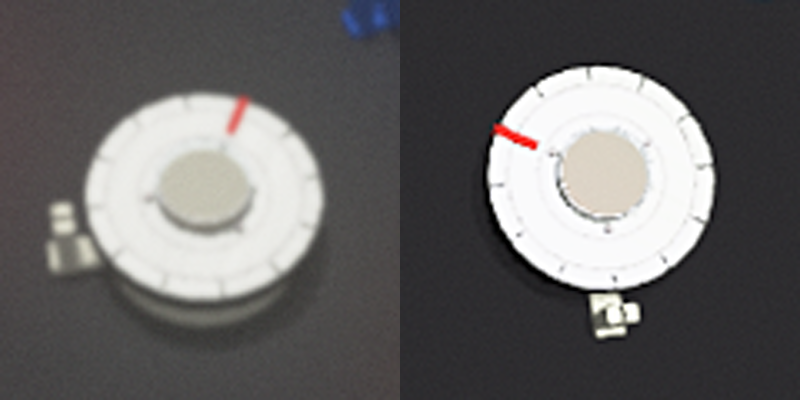

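```bash
python3 - <<'E'
from h import *
from scipy.optimize import least_squares
ims=[]
for n,(u,v),b in (("side",(278,312),20),("top",(405,284),16)):
    p=np.load(f"{n}0_p.npy"); d=np.load(f"{n}0_d.npy"); P=cloud(n,d)
    m=(d>0)&(abs(P[...,2]-.06)<.006)&(np.hypot(P[...,0]-.58,P[...,1]+.078)<.084)
    cs,_=cv2.findContours(m.astype(np.uint8),cv2.RETR_EXTERNAL,cv2.CHAIN_APPROX_NONE)
    c=max(cs,key=cv2.contourArea)[:,0]; q=P[c[:,1],c[:,0]]
    th=np.degrees(np.arctan2(q[:,1]+.078,q[:,0]-.58)); q=q[abs(th)<150]
    f=least_squares(lambda s:np.hypot(q[:,0]-s[0],q[:,1]-s[1])-s[2],[.58,-.078,.075],loss='soft_l1',f_scale=.001); print(n,f.x)
    # image ellipse fit of white top
    k=P[v-b:v+b,u-b:u+b]
    mm=(k[...,2]>.05)&(np.hypot(k[...,0]-f.x[0],k[...,1]-f.x[1])>.0815); print("plate pts",mm.sum(),k[mm].mean(0),k[mm].min(0),k[mm].max(0))
    ims.append(cv2.resize(p[v-b:v+b,u-b:u+b],(400,400),interpolation=cv2.INTER_CUBIC))
cv2.imwrite("pics/crop1.png",np.hstack(ims)[:,:,::-1])
E
```

```text
side [ 0.5831947  -0.07828621  0.07364863]
plate pts 63 [ 0.49703546 -0.12931505  0.12194284] [ 0.48823346 -0.68627444  0.05044018] [ 0.53161073 -0.08026495  1.0772108 ]
top [ 0.58445355 -0.07515305  0.07341843]
plate pts 64 [ 0.48561964 -0.06467139  0.15870714] [ 0.40235841 -0.09608685  0.0513784 ] [0.5031308  0.10872879 0.97791717]
```

View pics/crop1.png

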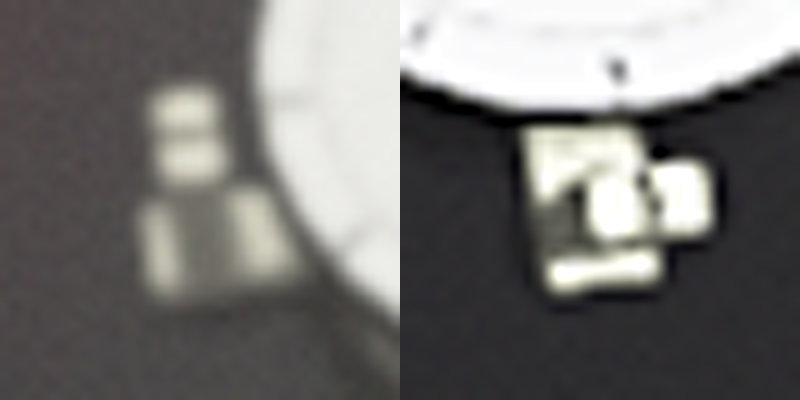

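```bash
python3 - <<'E'
from h import *
print(atz("top",(408.6-.5,283.5),.058),atz("side",(276.3,304.8),.058))
# ellipse fit to white top
for n,(u,v) in (("side",(318,300)),("top",(402,243))):
    p=np.load(f"{n}0_p.npy"); d=np.load(f"{n}0_d.npy"); P=cloud(n,d)
    m=(cv2.cvtColor(p,cv2.COLOR_RGB2GRAY)>190).astype(np.uint8); w=np.zeros_like(m); w[v-45:v+45,u-45:u+45]=1
    cs,_=cv2.findContours(m&w,cv2.RETR_EXTERNAL,cv2.CHAIN_APPROX_NONE); c=max(cs,key=cv2.contourArea)
    X=atz(n,cv2.convexHull(c)[:,0],.06); (cc,r)=cv2.minEnclosingCircle(X[:,:2].astype(np.float32)); print(n,cc,r)
    for q in [(.02,0)]:pass
E
```

```text
[[ 0.49554799 -0.08736534  0.058     ]] [[ 0.49521114 -0.08781571  0.058     ]]
side (0.5840091705322266, -0.0761646255850792) 0.07300775498151779
top (0.5842458605766296, -0.07586412131786346) 0.07360520213842392
```

```bash
python3 - <<'E'
from h import *
P=np.concatenate([cloud(n,np.load(f"{n}0_d.npy"))[np.load(f"{n}0_d.npy")>0] for n in("side","top")])
for y in np.arange(.75,-.2,-.05):
    print("%.2f"%y,[ "%3d"%(1000*np.percentile(P[k][:,2],98)) if (k:=(abs(P[:,1]-y)<.025)&(abs(P[:,0]-x)<.025)).sum()>3 else " --" for x in np.arange(.1,.8,.05)])
E
```

```text
0.75 ['  5', '  4', '  6', '154', '178', '179', '178', '143', '  4', '  4', '  4', '  4', ' 83', ' 84']
0.70 ['  5', '  4', '141', '282', '157', '179', '175', '143', '  3', '  4', '  4', '  4', ' 82', ' 82']
0.65 ['  5', '  4', '141', '289', '151', '177', '144', '142', ' 68', ' 67', '  4', '  4', '  4', '  4']
0.60 ['  4', '  4', '344', '335', '  4', '137', '141', '122', ' 67', ' 68', '  4', '  3', '  4', '  4']
0.55 ['  4', '  4', '346', '  4', '  4', '  4', ' 68', ' 67', ' 67', ' 68', '  4', '  4', '  4', '  4']
0.50 ['  4', '  4', '  4', '  4', '  4', '  4', ' 68', ' 67', ' 67', ' 68', '  4', '  4', '  4', '  4']
0.45 ['  4', '  4', '  4', '  4', '  4', '  4', ' 68', ' 67', ' 67', ' 68', '  3', '  4', '  4', ' 12']
0.40 ['  4', '  4', '  4', '  4', '  4', '  4', ' 68', ' 67', ' 67', ' 67', '  4', '  4', '  3', '  7']
0.35 ['  4', '  4', '  4', '  4', '  4', '  4', '  4', '  4', '  4', '  4', '  4', '  4', '  4', '  4']
0.30 ['  4', '  4', '  4', '  4', '  4', '  4', '  4', '  4', '  4', ' 34', '  4', '  4', '  4', '  4']
0.25 ['  4', '  4', '  4', '  4', '  4', '  4', '  4', '  4'
[... 179 characters left out ...]
', '  4', '  4', '  4', '  4', '  4', '  4', '  4', '  4', ' 56', ' 60']
0.10 ['587', '  4', '  4', '  4', '  5', ' 59', ' 57', '  4', '  4', '  4', '  4', '  4', ' 57', ' 61']
0.05 ['519', '  4', '  4', '  4', ' 60', ' 61', ' 60', ' 55', '  4', '  4', '  4', '  4', '  4', ' 59']
-0.00 ['276', '  4', '  4', ' 55', ' 60', ' 60', ' 60', ' 57', '  4', ' 62', ' 64', ' 60', '  4', '  4']
-0.05 [' 17', '  3', '  4', '  4', ' 58', ' 60', ' 59', '  4', ' 62', ' 78', ' 79', ' 63', '  4', '  4']
-0.10 [' 14', '  4', '  4', '  4', '  4', '  4', '  4', '  4', ' 62', ' 78', ' 79', ' 63', '  3', '  4']
-0.15 ['  4', '  4', '  4', '  4', '  4', '  4', '  4', '  4', '  4', ' 63', ' 63', ' 60', '  4', ' 56']
```

move_arm:
  increments: "0 10 -55 0 0 0 0; 0 20 -55 0 0 0 -0.17; 0 35 -50 0 0 0 -0.17; 0 40 -50 0 0 0 -0.17; 0 45 -50 0 0 0 -0.17; 0 45 -50 0 0 0 -0.17; 0 45 -50 0 0 0 -0.17; 0 45 -50 0 0 0 -0.17"
  newtons: 60

```text
t: 1.1
eef_pos: [0.5047, 0.2374, 0.2058]
tool_rot: [-0.0, 0.699, 0.715, 0.0]
contact_force: [0.7, 1.1, -0.1]
gripper_width: -0.001
```

move_arm:
  increments: "0 30 -46 0 0 0 -0.02; 0 30 -46 0 0 0 0; 0 31 -46 -20 0 0 0; 0 31 -46 -35 0 0 0; 0 0 0 -40 0 0 0; 0 0 0 -40 0 0 0; 0 0 0 -26 0 0 0; 0 0 0 0 0 0 0"

```text
t: 2.1
eef_pos: [0.6223, 0.057, 0.0442]
tool_rot: [-0.001, 0.704, 0.71, -0.002]
contact_force: [-0.8, -0.6, 1.0]
gripper_width: -0.002
```

```bash
python3 - <<'E'
from h import *
p,d=vision.read_camera("side"); cv2.imwrite("pics/side1.png",cv2.resize(p[180:400,200:440],(720,660))[:600,:,::-1]); o=bot.get_obs(); print(o['t'],o['eef_pos'],o['contact_force'],o['tool_rot'])
P=cloud("side",d); k=(d>0)&(abs(P[...,0]-.64)<.04)&(abs(P[...,1]-.04)<.05)&(P[...,2]>.03)&(P[...,2]<.1)
print(P[k].min(0),P[k].max(0))
E
```

```text
2.15 [0.62378727 0.05710325 0.04589059] [0.33848586 0.45297785 0.24272194] [-4.83195411e-04  7.03919364e-01  7.10279251e-01 -8.25223616e-04]
[ 0.60222378 -0.00964169  0.05554734] [0.63429608 0.05288184 0.09961499]
```

View pics/side1.png

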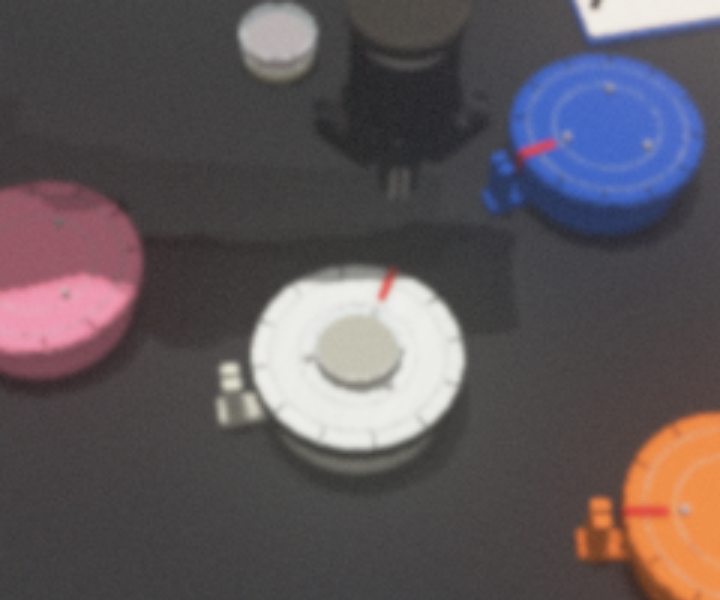

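move_arm:
  increments: "0 13 -20 0 0 0 0; 0 13 -21 0 0 0 0; 0 -20 -4 0 0 0 0; 0 -20 -4.5 0 0 0 0; 0 -20 0 0 0 0 0; 0 -20 0 0 0 0 0; 0 -20 0 0 0 0 0; 0 -10 22 0 0 0 0"

```text
t: 3.15
eef_pos: [0.5406, 0.0281, 0.0483]
tool_rot: [0.001, 0.705, 0.709, 0.001]
contact_force: [-0.0, 0.2, -0.4]
gripper_width: 0.001
```

```bash
cat > ang.py <<'E'
from h import *
C=np.array([.5842,-.0762]); IDX=np.arctan2(-.0114,-.0889)
def mark(p,n="side"):
    m=red(p); v,u=np.nonzero(m); X=atz(n,np.c_[u,v],.06); r=np.hypot(*(X[:,:2]-C).T); k=(r<.077)&(r>.045)
    e=X[k][:,:2].mean(0)-C if k.sum()>4 else np.array([np.nan]*2)
    return (np.arctan2(e[1],e[0])-IDX+np.pi)%(2*np.pi)-np.pi, k.sum(), np.hypot(*e)
def shot(n="side"):
    t=bot.get_obs()['t']; p,d=vision.read_camera(n); return (t,)+mark(p,n),p
E
python3 - <<'E'
from ang import *
for i in range(4):
    s,p=shot(); print(s)
o=bot.get_obs(); print(o['t'],o['eef_pos'],o['contact_force'])
cv2.imwrite("pics/side2.png",cv2.resize(p[200:360,240:400],(480,480))[:,:,::-1])
E
```

```text
(3.15, np.float64(-2.114028922779191), np.int64(14), np.float64(0.06258948790170248))
(3.2, np.float64(-2.1125771451553366), np.int64(13), np.float64(0.06173826764427393))
(3.25, np.float64(-2.114028922779191), np.int64(14), np.float64(0.06258948790170248))
(3.3, np.float64(-2.114028922779191), np.int64(14), np.float64(0.06258948790170248))
3.35 [0.54168617 0.02999079 0.04780196] [-0.08358514  0.17564992  0.04090008]
```

View pics/side2.png

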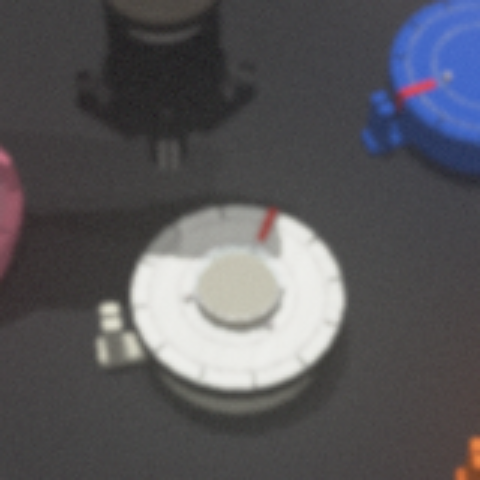

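The pass missed the rim: the mark hasn't moved and the force is about 0. I'll probe for contact slowly.

move_arm:
  increments: "0 21 -6 0 0 0 0; 0 21 -8 0 0 0 0; 0 0 -8 0 0 0 0; 0 0 -2 0 0 0 0; 0 0 -1 0 0 0 0; 0 0 -1 0 0 0 0; 0 0 -1 0 0 0 0; 0 0 0 0 0 0 0"

```text
t: 4.35
eef_pos: [0.5823, 0.0028, 0.0465]
tool_rot: [-0.0, 0.704, 0.71, 0.0]
contact_force: [-0.4, 1.0, 0.6]
gripper_width: 0.002
```

move_arm:
  increments: "0 0 -1 0 0 0 0; 0 0 0 0 0 0 0; 0 0 -1 0 0 0 0; 0 0 0 0 0 0 0; 0 0 -1 0 0 0 0; 0 0 0 0 0 0 0; 0 0 -1 0 0 0 0; 0 0 0 0 0 0 0"

```text
t: 5.35
eef_pos: [0.5824, -0.0014, 0.0464]
tool_rot: [0.0, 0.704, 0.71, -0.0]
contact_force: [0.1, -0.3, 0.3]
gripper_width: 0.001
```

```bash
python3 - <<'E'
from ang import *
s,p=shot(); print(s)
q,d=vision.read_camera("top")
c1=cv2.resize(p[230:300,270:370],(560,392),interpolation=cv2.INTER_CUBIC)
cv2.imwrite("pics/s3.png",c1[:,:,::-1]);cv2.imwrite("pics/t3.png",cv2.resize(q[180:300,330:470],(700,600),interpolation=cv2.INTER_CUBIC)[:,:,::-1])
print(bot.get_obs()['contact_force'], proj("side",[[.5824,-.0014,.0464]]))
E
```

```text
(5.35, np.float64(-2.1136555217003945), np.int64(11), np.float64(0.061679608101604805))
[0.61235859 0.06442953 0.94963446] [[315.69143102 271.17033112]]
```

View pics/s3.png

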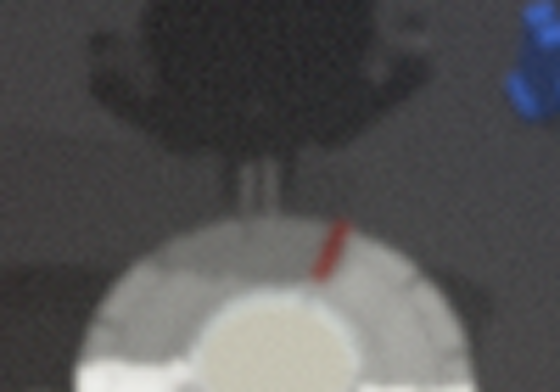

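View pics/t3.png

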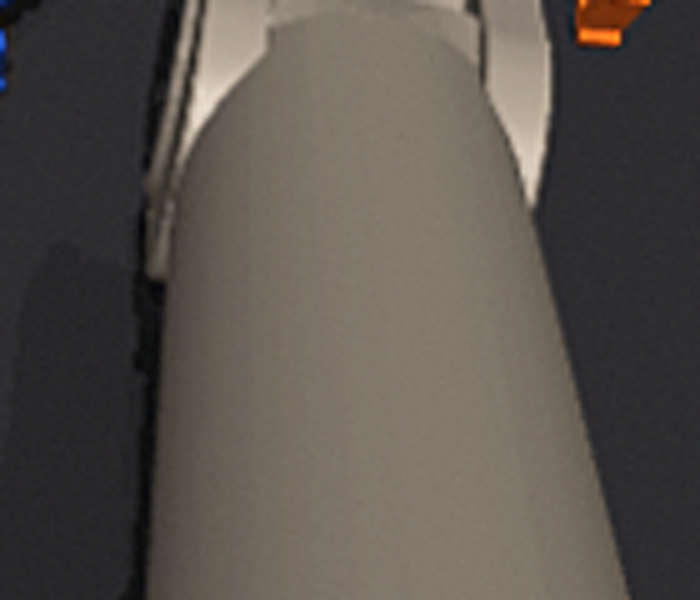

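```bash
python3 - <<'E'
from ang import *
p,d=vision.read_camera("side"); P=cloud("side",d)
for v in range(256,274,2): print(v,[tuple(np.round(P[v,u]*1000).astype(int).tolist()) for u in (313,315,317,319)])
o=bot.get_obs(); print(o['t'],o['eef_pos'],o['q'])
E
```

```text
256 [(576, -12, 120), (580, -4, 108), (584, -14, 122), (588, -15, 123)]
258 [(575, -17, 119), (580, -9, 108), (584, -16, 117), (588, -15, 115)]
260 [(575, -15, 109), (580, -13, 106), (584, -13, 106), (588, -10, 101)]
262 [(576, -13, 99), (580, -12, 98), (584, -15, 101), (589, -8, 91)]
264 [(576, -13, 91), (580, -15, 95), (584, -12, 90), (588, -11, 88)]
266 [(576, -13, 84), (580, -13, 83), (584, -12, 82), (593, 44, -1)]
268 [(576, -14, 78), (580, -16, 81), (584, -12, 74), (593, 40, -3)]
270 [(576, -6, 59), (580, -9, 62), (585, -7, 59), (589, -9, 62)]
272 [(576, -13, 62), (580, -10, 56), (585, -11, 58), (589, -10, 56)]
5.5 [ 0.58238698 -0.00130323  0.04645116] [-0.40647851  0.55403724  0.39842901  1.92831968 -0.31478096  0.71996048
  0.18628257]
```

```bash
python3 - <<'E'
from ang import *
print(proj("side",[[.582,-.0012,.06],[.582,-.0125,.0465],[.582,-.0125,.06],[.582,-.0125,.07],[.582,-.0125,.075]]))
p,d=vision.read_camera("side"); P=cloud("side",d)
cv2.imwrite("pics/s4.png",cv2.resize(p[250:285,295:345],(800,560),interpolation=cv2.INTER_NEAREST)[:,:,::-1])
np.set_printoptions(linewidth=200)
print((P[262:276,308:326,2]*1000).round().astype(int)); print((P[262:276,308:326,1]*1000).round().astype(int))
E
```

```text
[[315.55379194 267.62034909]
 [315.82216139 275.3998258 ]
 [315.87515804 271.96094662]
 [315.91501704 269.37452398]
 [315.93514234 268.06859907]]
[[   3   97   94   92   94  101   97   99   98   99   97   92   92   93    0   -1    0    1]
 [   3   91   92   90   94   99   97   97   96   97   95   86   83   91    2    1   -2    1]
 [   4   90   87   89   89   91   92   91   91   93   90   85   86   85   -2   -2   -1   -1]
 [   2   -3   84   85   84   87   89   92   90   89   86   77   84   84   -2    1    3    1]
 [  -3    2   81   79   79   85   86   83   86   88   84    2    3   -1    1    0 1077    1]
 [  -2   -3    1    1    1   84   82   81   79   80   80   -1    2    0   -3    0   -1   -1]
 [   1    0    3   -2   -1   77   76   77   76   74   77    0   -1    1   -1    4   -2   -2]
 [  -3   -2    0   -1    1    4   59   62   63   59   59   56   58   57   60   60   -1   -2]
 [  59   57   61   62   60   59   58   63   58   62   57   58   64   64   63   60   58   64]
 [  59   59   58   60   62   63   60   60   61   60   62   63   63   60   60   60   62   65]
 [  61   63   61   61   
[... 951 characters left out ...]
13  -12  -14   38   38   37   38   35   39   38]
 [  38   38   36   36   36   33   -4   -6   -7   -4   -5   -2   -4   -3   -5   -6   35   36]
 [  -6   -5   -8   -8   -7   -7   -6   -9   -6   -9   -6   -6  -11  -11  -10   -8   -7  -11]
 [  -8   -8   -8   -9  -11  -11  -10  -10  -10  -10  -12  -12  -12  -11  -11  -11  -12  -14]
 [ -13  -14  -12  -13  -13  -12  -13  -13  -14  -12  -12  -13  -13  -13  -12  -14  -14  -11]
 [ -13  -17  -15  -10  -14  -15  -15  -16  -15  -14  -17  -14  -15  -17  -19  -16  -18  -17]
 [ -18  -19  -15  -15  -19  -16  -18  -19  -21  -19  -19  -20  -19  -18  -16  -19  -19  -18]
 [ -20  -21  -21  -20  -20  -19  -22  -19  -21  -18  -19  -22  -24  -25  -24  -21  -24  -19]]
```

View pics/s4.png

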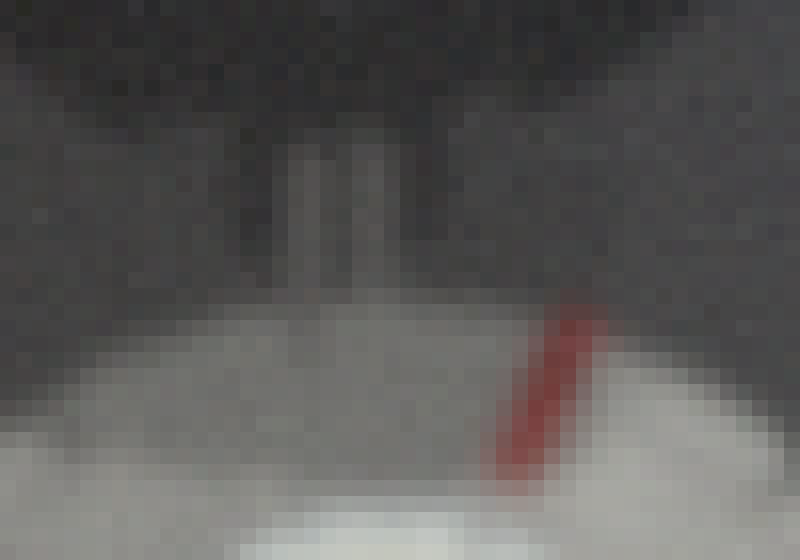

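```bash
python3 - <<'E'
from ang import *
for y,x in ((.046,.624),(.068,.624)):
  for z in (.045,.06,.075): print(y,z,proj("side",[[x,y,z]]))
E
```

```text
0.046 0.045 [[332.8675208 253.0658969]]
0.046 0.06 [[333.08558429 249.14945618]]
0.046 0.075 [[333.30780796 245.15834595]]
0.068 0.045 [[332.09133689 245.18463514]]
0.068 0.06 [[332.29984703 241.23597196]]
0.068 0.075 [[332.51229281 237.21282371]]
```

The depth rows show the real fingertip ends at z≈74 mm, about 27 mm above the reported TCP, so it is hovering over the rim. I'll back off, lower it and look again.

move_arm:
  increments: "0 0 12 0 0 0 0; 0 0 14 0 0 0 0; 0 0 0 -10 0 0 0; 0 0 0 -10 0 0 0; 0 0 0 -7 0 0 0; 0 0 0 0 0 0 0; 0 0 -5 0 0 0 0; 0 0 0 0 0 0 0"

```text
t: 6.55
eef_pos: [0.5827, 0.0187, 0.0198]
tool_rot: [0.0, 0.704, 0.71, 0.0]
contact_force: [0.5, 0.7, 0.7]
gripper_width: -0.002
```

```bash
python3 - <<'E'
from ang import *
s,p=shot(); print(s)
p,d=vision.read_camera("side"); P=cloud("side",d)
cv2.imwrite("pics/s5.png",cv2.resize(p[235:285,285:345],(720,600),interpolation=cv2.INTER_CUBIC)[:,:,::-1])
np.set_printoptions(linewidth=200)
print((P[246:272,310:324,2]*1000).round().astype(int)); print((P[246:272,312:320,1]*1000).round().astype(int))
o=bot.get_obs(); print(o['t'],o['eef_pos'],o['contact_force'])
E
```

```text
(6.55, np.float64(-2.1158521032452864), np.int64(15), np.float64(0.0627881808198451))
[[ 143  139  138  129  130  127  129  131  127  143  138  138  139  139]
 [ 133  136  130  124  126  124  125  124  129  131  134  131  133  135]
 [ 131  132  129  121  120  119  121  121  131  128  129  128  128  124]
 [ 126  125  128  116   -2    2   96  116  125  127  124  123  125  126]
 [ 126  123  126  122    1    1   90  116  121  123  120  123  122  119]
 [ 120  121  118  121   83   83   90  112  116  118  117  121  118  117]
 [ 117  115  116  114   84   78   91  111  115  115  116  113  115  114]
 [ 112  114  113  114   84   83   92  108  111  109  108  113  111   93]
 [ 105  102   97  100   94   82   91  104  103   99   97  101   99   94]
 [  99   99  102   95   90   84   90   96   98   95   98   96   88   84]
 [  94   94   95   94   96   83   90   94   89   95   95   91   87    2]
 [  89   93   93   90   90   79   84   91   90   96   89   92    2   -2]
 [  87   91   87   88   82   84   84   85   85   87   86   79   -1    0]
 [  75   77   84   78   81   83   80   80   80   76   74   76    
[... 1378 characters left out ...]
3   10    5    6    1]
 [   6    5    9    7    7    7    6    5]
 [   5    9    7    6    8    8    8   10]
 [   7    7    7    6    8    6    4   10]
 [   6    7    9    8    7    9    6   10]
 [   7    4    5    6    7    4    6   10]
 [   8   12    8    3    5    7    6   11]
 [   7    6    7    8    6    6    9   13]
 [   9    6    6    7    7    9   12   13]
 [-686    6    8    6    7    5   44   46]
 [   7    7    5    7    6    7   40   40]
 [  38   39   40   36   38   37   38   36]
 [  38   35   -3   -3   -5   -5   -5   -5]
 [  -6   -7   -7   -8   -9   -8   -7   -9]
 [  -8  -10   -8  -10  -11  -10   -9  -12]]
6.65 [0.58265313 0.01947246 0.01977133] [0.78172261 0.33330163 0.36005489]
```

View pics/s5.png

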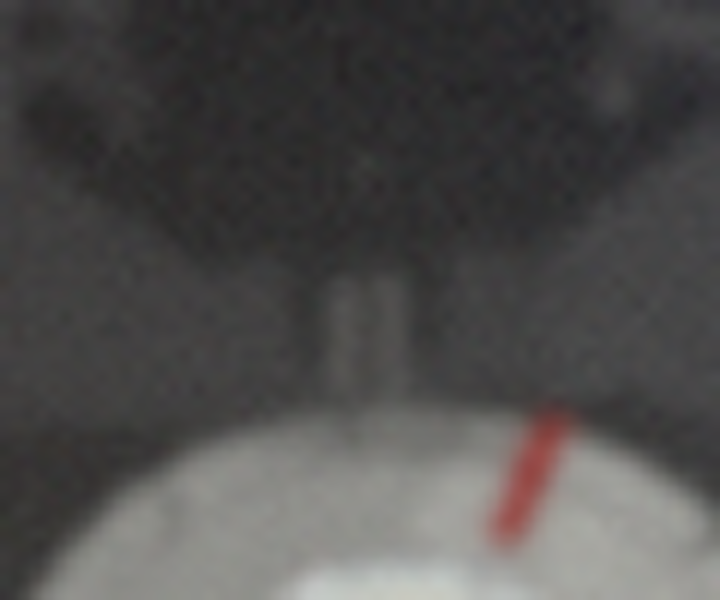

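move_arm:
  increments: "0 31 3 -3 0 0 0; 0 31 0 0 0 0 0; 0 0 0 0 0 0 0; 0 -18 -5 0 0 0 0; 0 -20 -9 0 0 0 0; 0 -20 0 0 0 0 0; 0 -20 0 0 0 0 0; 0 -20 12 0 0 0 0"

```text
t: 7.65
eef_pos: [0.5447, 0.0198, 0.0166]
tool_rot: [-0.0, 0.705, 0.71, -0.0]
contact_force: [-0.2, 0.4, 0.4]
gripper_width: -0.001
```

```bash
python3 - <<'E'
from ang import *
for i in range(6):
    s,p=shot(); print([round(float(a),3) for a in s])
o=bot.get_obs(); print(o['t'],o['eef_pos'],o['contact_force'])
E
```

```text
[7.65, -1.313, 10.0, 0.061]
[7.7, -1.213, 13.0, 0.063]
[7.75, -1.101, 14.0, 0.061]
[7.8, -0.995, 12.0, 0.066]
[7.85, -0.893, 12.0, 0.063]
[7.9, -0.787, 10.0, 0.064]
7.95 [0.54719942 0.0203432  0.01676722] [ 0.06090744  0.05355217 -0.54279594]
```

move_arm:
  increments: "0 0 2 0 0 0 0; 0 12 2 0 0 0 0; 0 12 0 0 0 0 0; 0 12 0 0 0 0 0; 0 0 -3 0 0 0 0; 0 0 0 0 0 0 0; 0 0 0 0 0 0 0; 0 0 0 0 0 0 0"

```text
t: 8.95
eef_pos: [0.5821, 0.0218, 0.0165]
tool_rot: [-0.0, 0.704, 0.71, -0.0]
contact_force: [0.8, 0.0, 0.0]
gripper_width: 0.001
```

move_arm:
  increments: "0 0 0 0 0 0 0; 0 0 0 0 0 0 0; 0 0 0 0 0 0 0; 0 0 0 0 0 0 0; 0 0 0 0 0 0 0; 0 0 0 0 0 0 0; 0 0 0 0 0 0 0; 0 0 0 0 0 0 0"

```text
t: 9.95
eef_pos: [0.5824, 0.0217, 0.0165]
tool_rot: [0.0, 0.704, 0.71, 0.0]
contact_force: [-1.0, -0.1, -1.0]
gripper_width: -0.0
```

move_arm:
  increments: "0 0 0 0 0 0 0; 0 0 0 0 0 0 0; 0 0 0 0 0 0 0; 0 0 0 0 0 0 0; 0 0 0 0 0 0 0; 0 0 0 0 0 0 0; 0 0 0 0 0 0 0; 0 0 0 0 0 0 0"

```text
t: 10.95
eef_pos: [0.5824, 0.0217, 0.0164]
tool_rot: [0.0, 0.704, 0.71, 0.0]
contact_force: [-0.1, -0.5, -0.6]
gripper_width: -0.001
```

```bash
python3 - <<'E'
from ang import *
S=[]
for i in range(8):
    s,p=shot(); S.append(s); print([round(float(a),3) for a in s])
S=np.array(S,float); a=np.unwrap(S[:,1]); k=~np.isnan(a); c=np.polyfit(S[k,0],a[k],1); print(c)
o=bot.get_obs(); t=o['t']; print(t,o['eef_pos'],o['contact_force'],"angle now",np.polyval(c,t)); 
f=np.polyval(c,t)%(2*np.pi); print("time to home",(2*np.pi-f)/c[0])
E
```

```text
[10.95, -0.702, 18.0, 0.061]
[11.0, -0.599, 23.0, 0.065]
[11.05, -0.496, 21.0, 0.065]
[11.1, -0.394, 20.0, 0.066]
[11.15, -0.291, 21.0, 0.066]
[11.2, -0.186, 19.0, 0.064]
[11.25, -0.089, 17.0, 0.064]
[11.3, 0.015, 19.0, 0.065]
[  2.04733291 -23.1194312 ]
11.35 [0.58241598 0.02172015 0.01645998] [-0.08853331 -1.27024151  0.14557055] angle now 0.11779737400819101
time to home 3.0114242243654448
```

move_arm:
  increments: "0 0 0 0 0 0 0; 0 0 0 0 0 0 0; 0 0 0 0 0 0 0; 0 0 0 0 0 0 0; 0 0 0 0 0 0 0; 0 0 0 0 0 0 0; 0 0 0 0 0 0 0; 0 0 0 0 0 0 0"

```text
t: 12.35
eef_pos: [0.5824, 0.0217, 0.0165]
tool_rot: [0.0, 0.704, 0.71, 0.0]
contact_force: [0.5, -1.1, 0.6]
gripper_width: 0.001
```

move_arm:
  increments: "0 0 0 0 0 0 0; 0 0 0 0 0 0 0; 0 0 0 0 0 0 0; 0 0 0 0 0 0 0; 0 0 0 0 0 0 0; 0 0 0 0 0 0 0; 0 0 0 0 0 0 0; 0 0 0 0 0 0 0"

```text
t: 13.35
eef_pos: [0.5824, 0.0217, 0.0165]
tool_rot: [0.0, 0.704, 0.71, 0.0]
contact_force: [0.0, -0.3, 0.4]
gripper_width: 0.001
```

move_arm:
  increments: "0 0 -3 0 0 0 0; 0 0 -3 0 0 0 0; 0 0 -2 0 0 0 0; 0 0 0 0 0 0 0; 0 0 0 0 0 0 0; 0 0 0 0 0 0 0; 0 0 0 0 0 0 0; 0 0 -7 0 0 0 0"

```text
t: 14.35
eef_pos: [0.582, 0.0101, 0.0164]
tool_rot: [-0.002, 0.703, 0.711, 0.001]
contact_force: [-0.7, 16.9, 2.8]
gripper_width: 0.0
```

```bash
python3 - <<'E'
from ang import *
for i in range(8):
    s,p=shot(); print([round(float(a),3) for a in s], bot.get_obs()['contact_force'].round(1),bot.get_obs()['eef_pos'].round(4))
cv2.imwrite("pics/s6.png",cv2.resize(p[240:360,240:400],(800,600),interpolation=cv2.INTER_CUBIC)[:,:,::-1])
E
```

```text
[14.35, -0.352, 24.0, 0.064] [-1.2  8.8  0. ] [0.5823 0.0103 0.0164]
[14.4, -0.355, 23.0, 0.065] [0.7 8.5 0.5] [0.5824 0.0102 0.0164]
[14.45, -0.357, 22.0, 0.065] [ 0.   7.8 -0.3] [0.5824 0.0103 0.0164]
[14.5, -0.355, 23.0, 0.065] [-0.8  7.6  0.1] [0.5824 0.0103 0.0164]
[14.55, -0.357, 22.0, 0.065] [ 0.5  8.8 -0. ] [0.5825 0.0102 0.0164]
[14.6, -0.357, 22.0, 0.065] [0.4 8.6 0.3] [0.5825 0.0102 0.0164]
[14.65, -0.357, 22.0, 0.066] [-0.   9.  -0.6] [0.5825 0.0102 0.0164]
[14.7, -0.358, 23.0, 0.065] [-0.5  7.6  0.5] [0.5825 0.0103 0.0164]
```

View pics/s6.png

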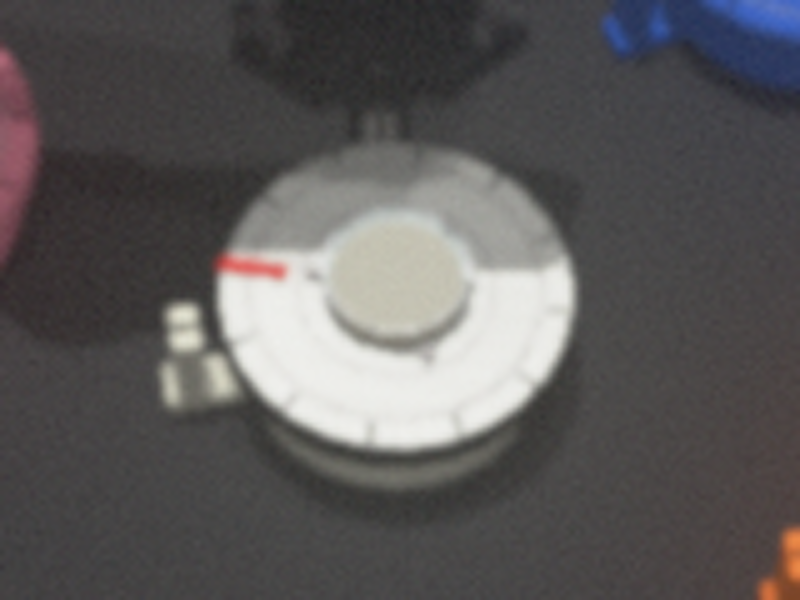

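move_arm:
  increments: "0 -7.4 -0.5 0 0 0 0.089; 0 -7.3 -1.2 0 0 0 0.089; 0 -7.1 -1.8 0 0 0 0.089; 0 -7.1 -2.4 0 0 0 0.089; 0 0 0 0 0 0 0; 0 0 0 0 0 0 0; 0 0 0 0 0 0 0; 0 0 0 0 0 0 0"

```text
t: 15.75
eef_pos: [0.5523, 0.0038, 0.0163]
tool_rot: [-0.002, 0.566, 0.824, 0.001]
contact_force: [-3.1, 8.1, 3.1]
gripper_width: 0.0
```

```bash
python3 - <<'E'
from ang import *
for i in range(3):
    s,p=shot(); print([round(float(a),3) for a in s], bot.get_obs()['contact_force'].round(1),bot.get_obs()['eef_pos'].round(4))
q,d=vision.read_camera("top"); print("top",mark(q,"top"))
a=cv2.resize(p[250:340,250:370],(800,600),interpolation=cv2.INTER_CUBIC)
cv2.imwrite("pics/s7.png",a[:,:,::-1])
E
```

```text
[15.75, 0.013, 19.0, 0.065] [-3.4  8.1  3.3] [0.5523 0.0039 0.0163]
[15.8, 0.01, 18.0, 0.064] [-3.3  8.2  2.9] [0.5523 0.0039 0.0163]
[15.85, 0.01, 18.0, 0.064] [-2.5  7.1  3.2] [0.5523 0.0038 0.0163]
top (np.float64(nan), np.int64(0), np.float64(nan))
```

View pics/s7.png

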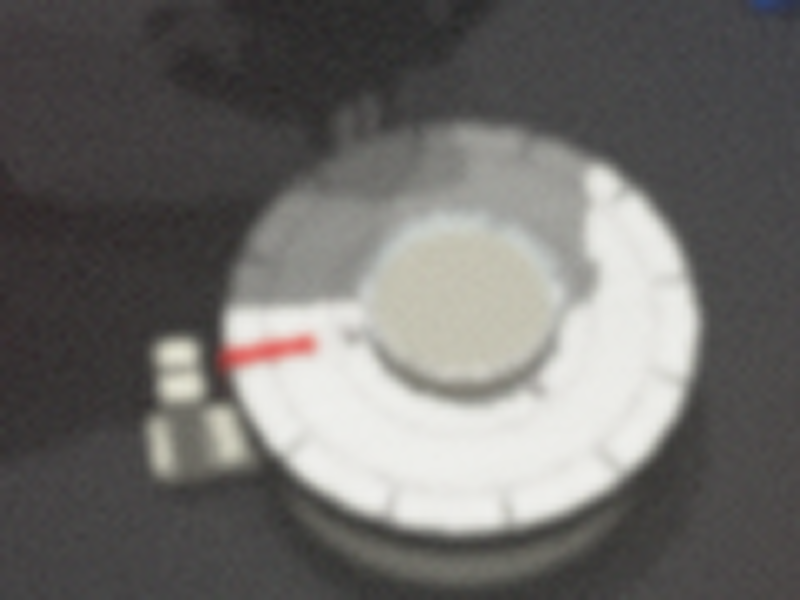

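Both are within about 1 mm: the mark at (225,358) points at the zero line at (180,370). Next I'll withdraw along the radius.

move_arm:
  increments: "0 -1.1 2.8 0 0 0 0; 0 -1.5 3.7 0 0 0 0; 0 -3 7.5 0 0 0 0; 0 -4 10 0 0 0 0; 0 -6 15 0 0 0 0; 0 0 20 0 0 0 0; 0 0 20 20 0 0 0; 0 0 30 40 0 0 0"

```text
t: 16.95
eef_pos: [0.5365, 0.1109, 0.0759]
tool_rot: [-0.001, 0.567, 0.824, -0.001]
contact_force: [0.6, 0.7, -0.1]
gripper_width: -0.003
```

move_arm:
  increments: "0 0 40 30 0 0 0; 0 0 40 20 0 0 0; 0 -30 40 0 0 0 0; 0 -30 40 0 0 0 0; 0 -30 40 0 0 0 0; 0 0 0 0 0 0 0; 0 0 0 0 0 0 0; 0 0 0 0 0 0 0"

```text
t: 17.95
eef_pos: [0.4487, 0.3088, 0.1265]
tool_rot: [0.0, 0.568, 0.823, -0.0]
contact_force: [-0.4, -0.3, -0.4]
gripper_width: -0.001
```

```bash
python3 - <<'E'
from ang import *
for i in range(3):
    s,p=shot(); print([round(float(a),3) for a in s])
q,d=vision.read_camera("top"); print("top",mark(q,"top"))
o=bot.get_obs(); print(o['t'],o['eef_pos'],o['contact_force'])
a=cv2.resize(p[250:340,250:370],(400,300),interpolation=cv2.INTER_CUBIC);b=cv2.resize(q[200:300,340:460],(400,300),interpolation=cv2.INTER_CUBIC)
cv2.imwrite("pics/s8.png",np.vstack([np.hstack([a,b]),cv2.resize(q,(800,600))[100:400]])[:,:,::-1])
E
```

```text
[17.95, 0.016, 18.0, 0.065]
[18.0, 0.016, 18.0, 0.065]
[18.05, 0.016, 18.0, 0.065]
top (np.float64(0.024548973347824354), np.int64(41), np.float64(0.062062069245381865))
18.15 [0.4485155  0.30901921 0.12645798] [-0.29708187 -0.52204733  0.80618758]
```

View pics/s8.png

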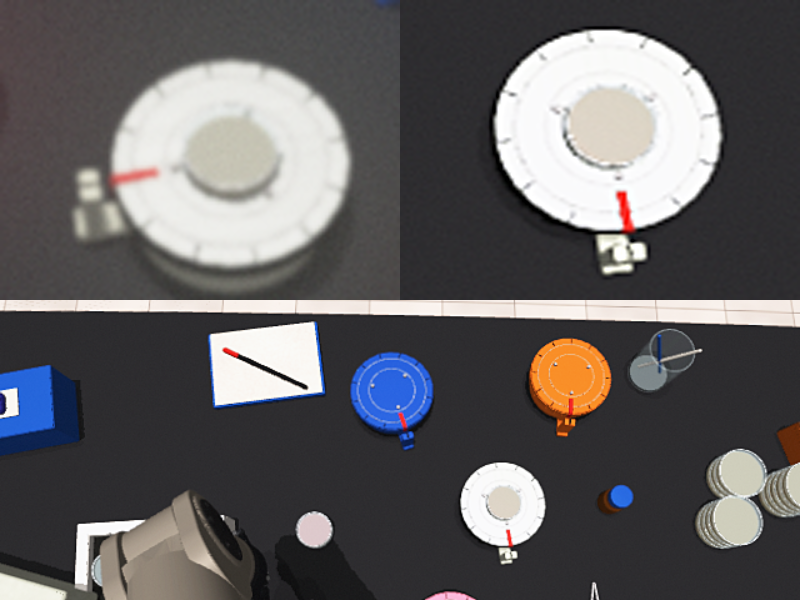

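The disc is standing still. The mark is 1–2 mm from the zero line in both views, the dish is centred and the hand is clear.

```bash
python3 -c "
from station import bot
print(bot.hand_in())"
```

```text
the job is handed in; nothing more can be done
None
```

The white turntable's disc is home and standing still, and I handed the job in at about t = 18 s. `hand_in` gives no verdict, so the result below is from my own camera checks.

- **Spin:** I flicked the rim and the disc ran counterclockwise at about 2.1 rad/s. It was still at 2.05 rad/s after more than three seconds, with the finger clear. I left it untouched for about 6.5 s in all.
- **Stop:** Pressing a fingertip on the rim stopped it at once, 0.36 rad (about 27 mm) short of home. I kept the finger on the rim and turned the disc the rest of the way, so the brake alone did not land it at the plate.
- **Last checks:** The red mark is 0.016 rad (side view) to 0.025 rad (top view) from the zero line, about 1–2 mm against the 10 mm allowed. Three side frames agreed that it was standing still. The dish looks centred, the force at the hand is at noise level, and I saw nothing on the bench disturbed. The arm hid part of the foam tray in the last top picture, and I compared the objects by eye only.
- **What failed or disagreed:** The first flick missed because the fingertip was really about 28 mm higher than the reported TCP height. I found that from the side camera's depth and lowered the hand. Two depth fits of the disc's centre differed by 3 mm, so I used outline fits from both cameras, which agreed to 0.4 mm.

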